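Gauge the depth of a portion mould

ROBOT

A 6-joint arm with a two-finger parallel gripper is mounted at the origin on a cart in front of the work surface, level with it; the furniture and walls round the work are solid. World frame = base frame: x ahead of the robot, y to its left, z up, the work surface at z = 0. Lengths are in mm, angles in rad, forces in N, time in s.
With the tool pointing down it reaches from about 275 to 750 mm from the base axis. Payload 10.2 kg.
Tool frame: the origin (TCP) lies at the very end of the fingers, on their centre line; the grasp point (between the pads) lies 19 mm behind it; z points along the fingers, y is the line along which they close (so a half turn about z gives the same grasp; the last joint's range is limited). The gripper opens to 85 mm and grips with 20 to 120 N. Pads are 22 mm wide; open, the fingers measure 114 mm over their backs; the gripper's body (76 mm by 85 mm) begins 54 mm behind the grasp point. The pads swing forward as they close: fully open they stand 13 mm farther back than shut.
Start: joints at [-1.377, 0.313, 1.498, -0, 1.331, -0.223], TCP at [212.527, -480.066, 231.294] pointing down, gripper open.
Joint ranges: [-2.94, 2.94], [-0.97, 2.17], [0.19, 2.56], [-1.23, 4.37], [0.02, 3.11], [-2.88, 2.88]. Speed limits (rad/s): [2.39, 2.39, 3.01, 3.14, 3.14, 3.14].

INTERFACE

Orientations are given as a unit quaternion [w, x, y, z].
In Python, from rig import monitor, eyes, job gives the robot as it stands. The module is installed in compiled form; this text tells all that it offers.
- The arm moves only by the tool send_rows, never from a script. Its argument "targets" is one flat list of numbers, 7 for each row, row after row: the turn, a rotation vector about the tool's x, y, z in degrees, then the shift along the tool's x, y, z in units of 60 mm (1.0 is 60 mm), then the opening, from -1 (shut) to 1 (fully open), so that 0 is half open. A call has 1 to 5 rows; each row shifts and turns the commanded pose from where the row before left it, along the tool's axes as they then stand; what a row does not reach is not made up. A row lasts 1/8 s, in which the tool goes at most 62.5 mm and 10.7 degrees, less where a joint would pass 70% of its speed; a pose out of reach is approached as far as the arm can. A call is refused whole if a number of a shift passes 1 or a number of a turn 10.7, either way. A call with a gripper value outside its range is refused whole. The fingers move at their own pace and stop on an object; "newtons" is the grip in N (left out, the last holds). Time passes only in rows, so rows that do not move let the fingers close. It gives the time, the measured TCP pose, the force, the opening and the grip force at its end, in the units of the state.
- monitor.sense(): the state, without advancing time (a new reading comes with each control period).
- eyes.capture(name): name is "scene" or "top"; returns a dict with "img" (384x512x3 uint8, red, green, blue), "K" (3x3 intrinsics, pixels), "R" (3x3) and "t" (3): a world point X has camera coordinates R X + t. Camera axes: x right, y down, z forward; pixel columns grow to the right and rows downward; lengths in mm; the calibration is good to about 2 mm. A picture is of the moment at which its call begins. There is no depth.
- job.finish_job(): hands the job in; it is judged then, once.
The state is a dict: "time_s": time; "joints": joint angles; "dq": joint speeds; "tau": joint torques, N m; "eef_pos": TCP position; "ee_rot": TCP orientation; "force": force on the tool from outside, world axes, zero at the start; "wrist_torque": the same for the moment, N m; "grip_width": opening from 0.0 (shut) to 1.0 (fully open); "grip_force": force on a finger pad.
Only numpy, scipy, OpenCV 4.12 (cv2) and the standard library are available. Lean on these libraries where they do the work, as an engineer would, in place of code of your own. Each camera call takes 0.05 s, during which the arm holds its last target. There are 200 camera calls.

TASK

Lift the depth gauge out of its tubular holder and lower its rod into the narrower of the two holes in the wooden mould until it stands on the bottom of the hole, letting the mould's top push the sliding stop up the rod. Keep it pressed on the bottom for a good second with about a kilogram's push (10 N; never more than double that), then let go and leave the gauge standing upright in the hole with its stop flat on the mould. Leave the other things on the worktop where they are.

Things in the scene. Friction and masses are not known exactly. Their poses are not given: they have to be found in the camera images.
- gauge: depth gauge, loose, 0.18 kg, round about its z axis, which points up; it starts upright in the holder. Origin at the centre of the rod's lower tip. Steel rod 10 mm in diameter (tip edge chamfered 1.5 mm) up to a steel flange 50 mm across at z = 95 to 100 mm; above it a round dark wooden grip 22 mm in diameter at z = 100 to 152 mm. In the holder the flange lies on the holder's rim and the rod with its stop hangs inside
- rod_tip (a point): centre of the rod's lower tip (the gauge's origin)
- gauge_stop (a joint): the sliding stop on the rod, a dark steel disc 34 mm across and 12 mm thick that the rod passes through; value in m: its underside stands 12 mm + value above the rod's tip (range 0 to 65 mm, starts at 0 to 8 mm). It stays by friction and slides along the rod under about 3 N (a little more when moved fast)
- stop_face (a point): centre of the underside of the sliding stop
- mould: wooden block 120 x 70 x 62 mm with thin dark bands round its sides, fixed to the worktop, turned any way. Origin at the centre of its underside, z up, x along its length. Two round upright blind holes in its top: the narrow one (16 mm across, mouth chamfered 2 mm) at x = +30 mm, the wide one (28 mm) at x = -30 mm. The narrow hole's floor can be set: its depth is unknown, between 24 and 46 mm, and its floor is hard. The stop does not fit into the holes
- bore_mouth (a point): centre of the narrow hole's mouth, level with the block's top face (62 mm above the worktop); z up
- holder: wooden tube standing on the worktop, fixed: 54 mm outside, 40 mm inside, 103 mm tall, foot 72 mm across. Origin at the centre of its underside
- dish_small: bystander: small square glazed dish, 61x61x30 mm
- pepper_mill: bystander: grey pepper shaker, 44 mm across, 90 mm tall
- sesame_jar: bystander: glass jar with grey cap, 54 mm across, 85 mm tall
- spice_jar: bystander: spice jar with dark cap, 41 mm across, 105 mm tall
- label_tape: bystander: roll of yellowish tape lying flat, 98 mm across, 25 mm tall
Things that resemble listed ones, but are neither listed nor needed, are in the scene too. Leave any red or yellow look-alike of the mould alone.

How it is judged:
By the outcome, as a careful person would: the job done as asked, in the order asked, and still so for the second after the job is handed in, with the robot touching nothing.
It also fails if it takes over 51 s, if anything falls off the work surface, if the arm or the gripper's body presses on something with over 40 N, if the wrist force passes 120 N, or if a joint passes its speed limit or range.

## Working session

There is one attempt and no reset: what is moved stays moved. The work goes in short steps, Python scripts to look and compute and a tool call to move; the robot and the scene stay as the last step left them, time stands still between calls to the robot, and variables do not carry over. Pictures are saved under pics/ and viewed, at most 10 in all, crops included, and the job is handed in when it is done.

Besides the shell and the picture viewer there is one more tool, called by a JSON object that holds its "fn" and its "kwargs". send_rows: Moves the arm, as the interface text tells. Its arguments: {"type":"object","properties":{"targets":{"type":"array","items":{"type":"number"}},"newtons":{"type":"number"}},"required":["targets"]}

```bash
mkdir -p pics; python3 - <<'E'
from rig import monitor, eyes, job
import cv2,numpy as np
for n in("scene","top"):
    c=eyes.capture(n); cv2.imwrite(f"pics/{n}0.png",cv2.cvtColor(cv2.resize(c["img"],(800,600),interpolation=cv2.INTER_CUBIC),cv2.COLOR_RGB2BGR)); np.savez(f"{n}0.npz",**c)
    print(n,c["K"].tolist(),c["R"].round(4).tolist(),c["t"])
print(monitor.sense())
E
```

```text
scene [[457.84022495362046, 0.0, 256.1920743120227], [0.0, 457.84022495362046, 193.0836025665195], [0.0, 0.0, 1.0]] [[-0.7963, -0.6047, -0.0173], [-0.2475, 0.3517, -0.9028], [0.552, -0.7146, -0.4297]] [ 572.87566691  134.80189253 1385.75577496]
top [[499.3918954165691, 0.0, 254.21890520155247], [0.0, 499.3918954165691, 189.22776255760593], [0.0, 0.0, 1.0]] [[0.0006, -0.9999, -0.0145], [-0.9974, 0.0004, -0.0715], [0.0715, 0.0145, -0.9973]] [ 236.1758908   545.72922562 1723.27740162]
{'time_s': 0.1, 'joints': array([-1.37740630e+00,  3.13394702e-01,  1.49835461e+00, -2.08982550e-05,
        1.33098033e+00, -2.23401544e-01]), 'dq': array([-0.00080993, -0.00173443, -0.00342691,  0.00042029,  0.00247514,
        0.00251361]), 'tau': array([ 2.18024761e-03, -4.12898791e+01, -2.60142946e+01, -1.49549496e-04,
        3.05881207e-03, -8.93404817e-07]), 'eef_pos': array([ 212.47431407, -479.83844214,  230.79441063]), 'ee_rot': array([-5.68583323e-04,  9.78363398e-01,  2.06893061e-01, -1.61715685e-06]), 'force': array([-0.68378964,  0.54954063,  0.63505225]), 'wrist_torque': array([ 0.00355611, -0.04193142,  0.05974384]), 'grip_force': 0.0, 'grip_width': 1.0018286447010871}
```

View pics/scene0.png

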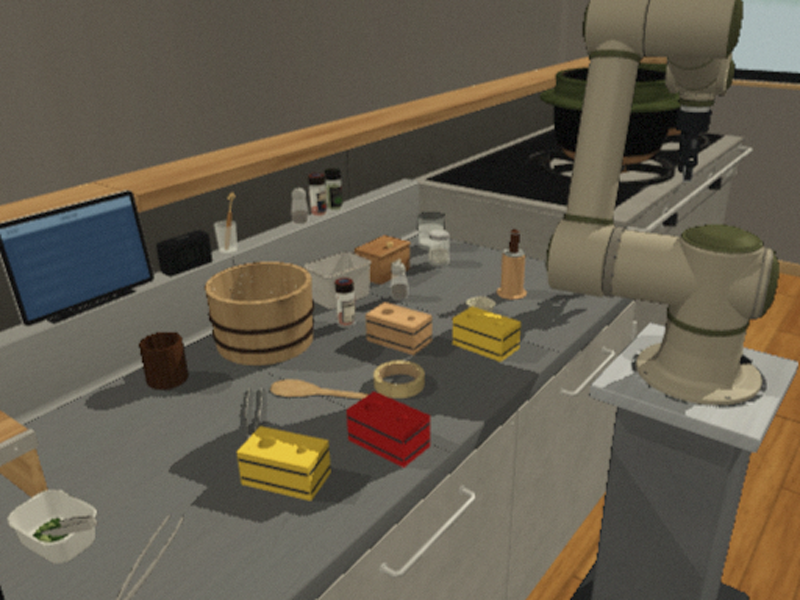

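View pics/top0.png

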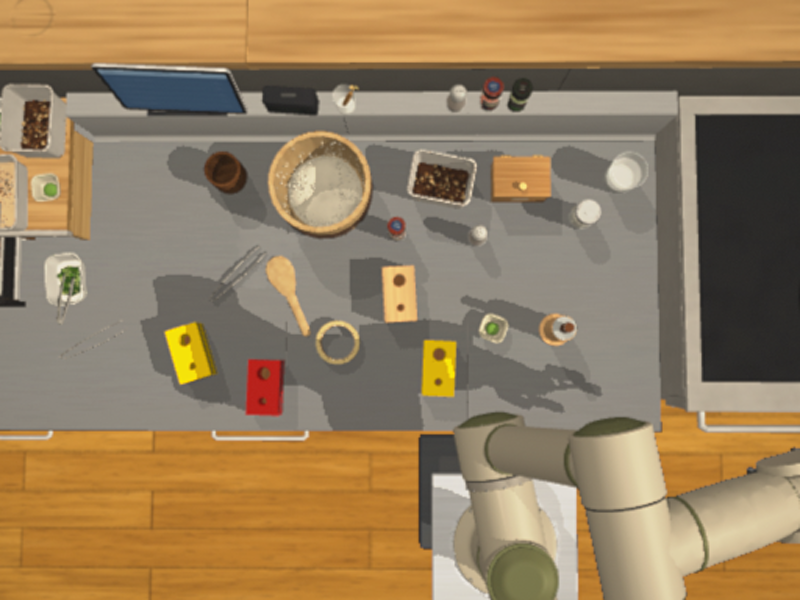

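The wooden mould is at about (400,293) in the top view, with its narrow hole at (401,308). The gauge's grip is at (566,327) in the top view and (515,240) in the scene view. Next I'll take closer crops for measuring.

```bash
cat > h.py <<'E'
import numpy as np,cv2
def ld(n): return np.load(n+".npz")
def ray(c,u,v,z):
    R,t=c["R"],c["t"]; o=-R.T@t; d=R.T@np.linalg.inv(c["K"])@[u,v,1]
    return o+d*(z-o[2])/d[2]
def proj(c,X):
    p=c["K"]@(c["R"]@np.array(X,float)+c["t"]); return p[:2]/p[2]
def crop(c,x0,y0,w,h,s): return cv2.resize(cv2.cvtColor(c["img"][y0:y0+h,x0:x0+w],cv2.COLOR_RGB2BGR),None,fx=s,fy=s,interpolation=cv2.INTER_NEAREST)
E
python3 - <<'E'
from h import *
t,s=ld("top0"),ld("scene0")
a=crop(t,240,165,32,45,8); b=crop(t,335,190,45,45,8); c=crop(s,310,140,32,60,6); d=crop(s,230,190,52,40,6)
A=np.zeros((600,800,3),np.uint8)
for im,(x,y) in zip((a,b,c,d),((0,0),(260,0),(630,0),(260,361))):
    h,w=im.shape[:2]; h=min(h,600-y); w=min(w,800-x); A[y:y+h,x:x+w]=im[:h,:w]
cv2.imwrite("pics/crop.png",A)
# mould top face: wood mask in top view
g=cv2.cvtColor(t["img"],cv2.COLOR_RGB2HSV); roi=g[165:210,240:272]
m=((roi[...,1]>70)&(roi[...,2]>150)).astype(np.uint8)
cs,hi=cv2.findContours(m,cv2.RETR_CCOMP,cv2.CHAIN_APPROX_NONE)
for q,hh in zip(cs,hi[0]):
    if len(q)>3:
        r=cv2.minAreaRect(q); u=r[0][0]+240,r[0][1]+165; print(hh[3],r,u,ray(t,*u,62))
E
```

```text
-1 ((15.276921272277832, 22.484615325927734), (36.055511474609375, 21.35595703125), 86.8201675415039) (255.27692127227783, 187.48461532592773) [548.73967498 232.04606865  62.        ]
0 ((16.000001907348633, 31.000003814697266), (4.242640495300293, 4.242640495300293), 45.0) (256.00000190734863, 196.00000381469727) [519.63644147 229.56719354  62.        ]
0 ((15.250000953674316, 13.75), (7.071067810058594, 7.77817440032959), 45.0) (255.25000095367432, 178.75) [578.66576399 232.15289366  62.        ]
```

View pics/crop.png

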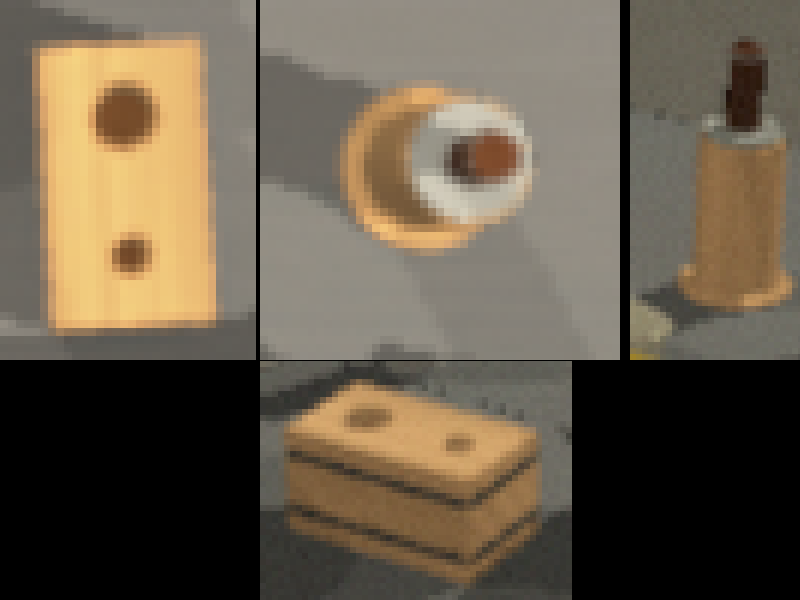

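The crop shows the mould's narrow hole at about (255.9,196.2) in raw top pixels. In the top view the grip's top is at (364.1,209) and the flange centre at (361,210). In the scene view the grip's top is at (329,147).

```bash
python3 - <<'E'
from h import *
t,s=ld("top0"),ld("scene0")
def dark(c,x0,y0,x1,y1):
    g=c["img"][y0:y1,x0:x1].astype(float).sum(2); w=np.clip(np.percentile(g,70)*.9-g,0,None)
    yy,xx=np.mgrid[y0:y1,x0:x1]; return (w*xx).sum()/w.sum(),(w*yy).sum()/w.sum()
u=dark(t,252,192,261,202); print("hole top",u,ray(t,*u,62))
u=dark(s,260,200,267,208); print("hole scene",u,ray(s,*u,62))
for n,c,u,z in(("grip top",t,(364.1,209),160),("flange top",t,(361,209.9),108),("grip scene",s,(329,147.2),160)):print(n,ray(c,*u,z))
hs=cv2.cvtColor(t["img"],cv2.COLOR_RGB2HSV)[190:235,335:380]; m=(hs[...,2]>150)&(hs[...,1]<40)&(np.hypot(*(np.mgrid[0:45,0:45]-np.array([20,26])[:,None,None]))<9)
q=cv2.findNonZero(m.astype(np.uint8)); (x,y),r=cv2.minEnclosingCircle(q); print("flange fit",x+335,y+190,r,ray(t,x+335,y+190,108))
E
```

```text
hole top (np.float64(255.92319679430094), np.float64(196.39801313446125)) [518.2779937  229.82841145  62.        ]
hole scene (np.float64(262.5321710773862), np.float64(203.33337514110124)) [515.65731306 232.75070475  62.        ]
grip top [ 472.27222359 -116.96852608  160.        ]
flange top [ 470.96785558 -117.37720114  108.        ]
grip scene [ 471.08153993 -113.60183449  160.        ]
flange fit 361.730770111084 210.0 7.985385894775391 [ 470.63859403 -119.77596996  108.        ]
```

{"fn": "send_rows", "kwargs": {"targets": [0, 0, 0, 0.4, -0.24, 0, 1, 0, 0, 0, 0.8, -0.475, 0, 1, 0, 0, 0, 0.8, -0.475, 0, 1, 0, 0, 0, 0.8, -0.475, 0, 1, 0, 0, 0, 0.8, -0.475, 0, 1]}}

```text
time_s: 0.72
eef_pos: [358.7, -273.6, 231.2]
ee_rot: [-0.0, 0.978, 0.207, -0.0]
force: [1.0, -0.3, 0.6]
grip_width: 0.996
grip_force: 0.0
```

{"fn": "send_rows", "kwargs": {"targets": [0, 0, 0, 0.8, -0.475, 0, 1, 0, 0, 0, 0.8, -0.475, 0, 1, 0, 0, 0, 0.6, -0.36, 0, 1, 0, 0, 0, 0.2, -0.12, 0, 1, 0, 0, 0, 0, 0, 0, 1]}}

```text
time_s: 1.35
eef_pos: [454.9, -138.4, 231.1]
ee_rot: [-0.0, 0.978, 0.207, -0.0]
force: [-0.9, -1.1, 0.7]
grip_width: 1.003
grip_force: 0.0
```

{"fn": "send_rows", "kwargs": {"targets": [0, 0, 0, 0.25, -0.14, 0.1, 1, 0, 0, 0, 0.15, -0.08, 0.4, 1, 0, 0, 0, 0, 0, 0.5, 1, 0, 0, 0, 0, 0, 0, 1, 0, 0, 0, 0, 0, 0, 1]}}

```text
time_s: 1.98
eef_pos: [472.0, -117.1, 172.2]
ee_rot: [0.0, 0.978, 0.207, 0.0]
force: [0.4, 1.2, 0.3]
grip_width: 1.001
grip_force: 0.0
```

```bash
python3 - <<'E'
from h import *
from rig import eyes,monitor
p=monitor.sense()["eef_pos"];print(p)
A=np.zeros((480,800,3),np.uint8)
for i,n in enumerate(("scene","top")):
    c=eyes.capture(n); np.savez(n+"1.npz",**c); u,v=proj(c,[471,-116,140]).astype(int)
    print(n,u,v,proj(c,p))
    A[:,i*400:(i+1)*400]=cv2.resize(crop(c,u-33,v-40,66,80,6),(400,480))
cv2.imwrite("pics/g1.png",A)
E
```

```text
[ 471.97441773 -117.13013349  172.24956736]
scene 329 152 [329.43360673 143.67593648]
top 362 209 [364.9442338  208.97030593]
```

View pics/g1.png

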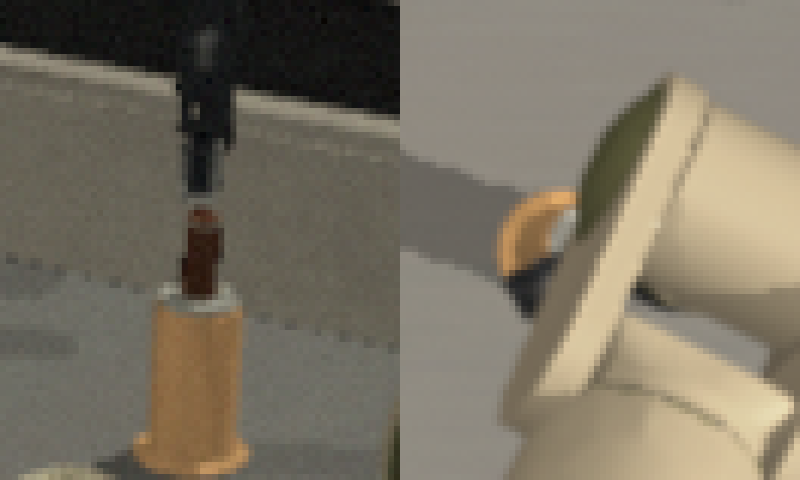

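The left panel (scene view) shows the fingers centred over the grip at about (200,215). In the right panel (top view) the arm hides the gauge. I'll lower and close.

{"fn": "send_rows", "kwargs": {"targets": [0, 0, 0, 0, 0, 0.45, 1, 0, 0, 0, 0, 0, 0.35, 1, 0, 0, 0, 0, 0, 0.13, 1, 0, 0, 0, 0, 0, 0, 0.2, 0, 0, 0, 0, 0, 0, -0.2], "newtons": 50}}

```text
time_s: 2.7
eef_pos: [472.1, -116.9, 116.5]
ee_rot: [0.001, 0.978, 0.207, 0.001]
force: [-0.1, 0.3, 0.8]
grip_width: 0.603
grip_force: 0.0
```

{"fn": "send_rows", "kwargs": {"targets": [0, 0, 0, 0, 0, 0, -0.4, 0, 0, 0, 0, 0, 0, -0.6, 0, 0, 0, 0, 0, 0, -1, 0, 0, 0, 0, 0, 0, -1, 0, 0, 0, 0, 0, 0, -1]}}

```text
time_s: 3.32
eef_pos: [471.9, -116.8, 116.1]
ee_rot: [0.0, 0.978, 0.207, 0.0]
force: [-1.5, 0.4, 6.9]
grip_width: 0.238
grip_force: 48.7
```

{"fn": "send_rows", "kwargs": {"targets": [0, 0, 0, 0, 0, -0.1, -1, 0, 0, 0, 0, 0, -0.4, -1, 0, 0, 0, 0, 0, -0.7, -1, 0, 0, 0, 0, 0, -0.7, -1, 0, 0, 0, 0, 0, -0.2, -1]}}

```text
time_s: 3.95
eef_pos: [472.1, -116.9, 243.5]
ee_rot: [0.001, 0.978, 0.207, 0.001]
force: [0.1, -0.3, -2.1]
grip_width: 0.246
grip_force: 49.2
```

```bash
python3 - <<'E'
from h import *
from rig import eyes,monitor
p=monitor.sense()["eef_pos"];print(p)
c=eyes.capture("scene"); np.savez("scene2.npz",**c)
u,v=proj(c,[*p[:2],p[2]-60]).astype(int)
print(u-33,v-40,"tip pred",proj(c,[*p[:2],p[2]-108]),"flange",proj(c,[*p[:2],p[2]-8]))
cv2.imwrite("pics/g2.png",crop(c,u-33,v-40,66,80,7))
E
```

```text
[ 472.10602412 -116.87494792  243.47828837]
296 100 tip pred [328.84948883 153.24749139] flange [330.27984051 126.81795272]
```

View pics/g2.png

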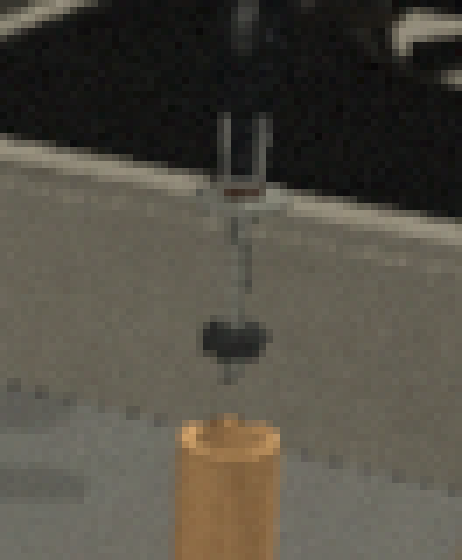

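The rod hangs upright. Its tip is at raw (328.4,153.9), within a pixel of the predicted position, so I'll carry it to the mould.

{"fn": "send_rows", "kwargs": {"targets": [0, 0, 0, 0.2, -0.33, 0, -1, 0, 0, 0, 0.45, -0.74, 0, -1, 0, 0, 0, 0.45, -0.74, 0, -1, 0, 0, 0, 0.45, -0.74, 0, -1, 0, 0, 0, 0.45, -0.74, 0, -1]}}

```text
time_s: 4.62
eef_pos: [500.8, 114.1, 239.6]
ee_rot: [-0.0, 0.978, 0.207, -0.001]
force: [1.0, 0.4, -1.4]
grip_width: 0.246
grip_force: 49.2
```

{"fn": "send_rows", "kwargs": {"targets": [0, 0, 0, 0.45, -0.74, 0, -1, 0, 0, 0, 0.35, -0.58, 0, -1, 0, 0, 0, 0.24, -0.38, 0, -1, 0, 0, 0, 0, 0, 0.4, -1, 0, 0, 0, 0, 0, 0.2, -1]}}

```text
time_s: 5.25
eef_pos: [516.1, 230.9, 202.5]
ee_rot: [0.0, 0.978, 0.207, -0.002]
force: [0.4, -0.4, -1.1]
grip_width: 0.245
grip_force: 49.3
```

{"fn": "send_rows", "kwargs": {"targets": [0, 0, 0, 0, 0, 0, -1, 0, 0, 0, 0, 0, 0, -1]}}

```text
time_s: 5.5
eef_pos: [517.5, 230.7, 206.0]
ee_rot: [-0.0, 0.978, 0.207, 0.0]
force: [0.6, 0.5, -1.4]
grip_width: 0.244
grip_force: 49.3
```

```bash
python3 - <<'E'
from h import *
from rig import eyes,monitor
s=monitor.sense();p=s["eef_pos"];print(p,s["ee_rot"],s["force"])
c=eyes.capture("scene"); np.savez("scene3.npz",**c)
u,v=proj(c,[*p[:2],75]).astype(int)
print(u-33,v-40,"tip pred",proj(c,[*p[:2],p[2]-108]),"flange",proj(c,[*p[:2],p[2]-8]))
cv2.imwrite("pics/g3.png",crop(c,u-33,v-45,66,74,8))
E
```

```text
[517.46991425 230.68435945 205.97757045] [-7.91587028e-06  9.78415717e-01  2.06645920e-01  3.86081268e-04] [ 0.5677291   0.4681432  -1.40282518]
229 159 tip pred [262.33310347 192.90226133] flange [261.9612227  163.81896195]
```

View pics/g3.png

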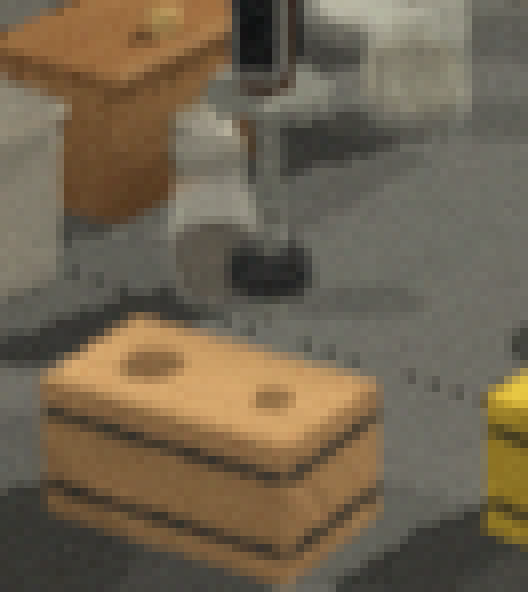

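The scene crop shows the stop at about (269,270) and the narrow hole at (272,398), in nearly the same image column. The rod is over the hole to within about 1 mm. I'll nudge it slightly and descend with force checks.

{"fn": "send_rows", "kwargs": {"targets": [0, 0, 0, -0.006, 0.014, 0.2, -1, 0, 0, 0, 0, 0, 0.25, -1, 0, 0, 0, 0, 0, 0.15, -1, 0, 0, 0, 0, 0, 0.08, -1, 0, 0, 0, 0, 0, 0, -1]}}

```text
time_s: 6.18
eef_pos: [517.1, 230.0, 164.5]
ee_rot: [-0.0, 0.978, 0.207, -0.0]
force: [0.7, 0.4, -1.6]
grip_width: 0.245
grip_force: 49.3
```

{"fn": "send_rows", "kwargs": {"targets": [0, 0, 0, 0, 0, 0.03, -1, 0, 0, 0, 0, 0, 0.03, -1, 0, 0, 0, 0, 0, 0.03, -1, 0, 0, 0, 0, 0, 0, -1]}}

```text
time_s: 6.68
eef_pos: [517.1, 230.0, 159.2]
ee_rot: [0.0, 0.978, 0.207, -0.0]
force: [-0.2, -0.6, -2.1]
grip_width: 0.243
grip_force: 49.3
```

{"fn": "send_rows", "kwargs": {"targets": [0, 0, 0, 0, 0, 0.04, -1, 0, 0, 0, 0, 0, 0.04, -1, 0, 0, 0, 0, 0, 0.04, -1, 0, 0, 0, 0, 0, 0.03, -1, 0, 0, 0, 0, 0, 0, -1]}}

```text
time_s: 7.3
eef_pos: [517.2, 230.0, 150.2]
ee_rot: [-0.0, 0.978, 0.207, -0.0]
force: [-0.6, 0.5, -1.5]
grip_width: 0.242
grip_force: 49.3
```

{"fn": "send_rows", "kwargs": {"targets": [0, 0, 0, 0, 0, 0.02, -1, 0, 0, 0, 0, 0, 0.02, -1]}}

```text
time_s: 7.55
eef_pos: [517.2, 230.0, 148.0]
ee_rot: [-0.0, 0.978, 0.207, 0.0]
force: [-1.6, -0.7, 1.4]
grip_width: 0.245
grip_force: 49.3
```

{"fn": "send_rows", "kwargs": {"targets": [0, 0, 0, 0, 0, 0.015, -1, 0, 0, 0, 0, 0, 0.015, -1]}}

```text
time_s: 7.8
eef_pos: [517.2, 230.0, 146.1]
ee_rot: [-0.0, 0.978, 0.207, 0.0]
force: [-0.0, -0.4, 2.1]
grip_width: 0.244
grip_force: 49.3
```

{"fn": "send_rows", "kwargs": {"targets": [0, 0, 0, 0, 0, 0.015, -1, 0, 0, 0, 0, 0, 0.015, -1]}}

```text
time_s: 8.05
eef_pos: [517.2, 230.0, 144.3]
ee_rot: [0.0, 0.978, 0.207, 0.0]
force: [-0.6, 0.2, 1.4]
grip_width: 0.241
grip_force: 49.3
```

{"fn": "send_rows", "kwargs": {"targets": [0, 0, 0, 0, 0, 0.015, -1, 0, 0, 0, 0, 0, 0.015, -1]}}

```text
time_s: 8.3
eef_pos: [517.2, 230.0, 142.4]
ee_rot: [-0.0, 0.978, 0.207, -0.0]
force: [-0.4, -0.6, 1.6]
grip_width: 0.243
grip_force: 49.3
```

{"fn": "send_rows", "kwargs": {"targets": [0, 0, 0, 0, 0, 0.015, -1, 0, 0, 0, 0, 0, 0.015, -1]}}

```text
time_s: 8.55
eef_pos: [517.2, 230.0, 140.6]
ee_rot: [-0.0, 0.978, 0.207, 0.0]
force: [0.7, 0.3, 1.4]
grip_width: 0.244
grip_force: 49.3
```

{"fn": "send_rows", "kwargs": {"targets": [0, 0, 0, 0, 0, 0.015, -1, 0, 0, 0, 0, 0, 0.015, -1]}}

```text
time_s: 8.8
eef_pos: [517.2, 230.0, 138.8]
ee_rot: [0.0, 0.978, 0.207, -0.0]
force: [0.5, -0.5, 1.6]
grip_width: 0.245
grip_force: 49.3
```

{"fn": "send_rows", "kwargs": {"targets": [0, 0, 0, 0, 0, 0.015, -1, 0, 0, 0, 0, 0, 0.015, -1]}}

```text
time_s: 9.05
eef_pos: [517.2, 230.0, 137.1]
ee_rot: [0.0, 0.978, 0.207, 0.0]
force: [-0.6, -0.2, 7.2]
grip_width: 0.243
grip_force: 49.7
```

{"fn": "send_rows", "kwargs": {"targets": [0, 0, 0, 0, 0, 0.005, -1, 0, 0, 0, 0, 0, 0, -1]}}

```text
time_s: 9.3
eef_pos: [517.3, 230.0, 137.1]
ee_rot: [-0.0, 0.978, 0.207, 0.0]
force: [-0.4, -0.4, 4.8]
grip_width: 0.248
grip_force: 49.7
```

{"fn": "send_rows", "kwargs": {"targets": [0, 0, 0, 0, 0, 0.005, -1, 0, 0, 0, 0, 0, 0.005, -1, 0, 0, 0, 0, 0, 0, -1]}}

```text
time_s: 9.68
eef_pos: [517.5, 230.1, 137.0]
ee_rot: [-0.0, 0.978, 0.207, 0.001]
force: [-2.3, -0.3, 8.5]
grip_width: 0.245
grip_force: 50.1
```

{"fn": "send_rows", "kwargs": {"targets": [0, 0, 0, 0, 0, 0.006, -1, 0, 0, 0, 0, 0, 0, -1]}}

```text
time_s: 9.93
eef_pos: [517.6, 230.1, 137.0]
ee_rot: [-0.0, 0.978, 0.207, 0.001]
force: [-1.4, -0.5, 11.7]
grip_width: 0.245
grip_force: 50.4
```

{"fn": "send_rows", "kwargs": {"targets": [0, 0, 0, 0, 0, 0, -1, 0, 0, 0, 0, 0, 0, -1, 0, 0, 0, 0, 0, 0, -1, 0, 0, 0, 0, 0, 0, -1, 0, 0, 0, 0, 0, 0, -1]}}

```text
time_s: 10.55
eef_pos: [517.6, 230.2, 137.0]
ee_rot: [-0.0, 0.978, 0.207, 0.001]
force: [-2.1, -1.0, 10.3]
grip_width: 0.24
grip_force: 50.4
```

{"fn": "send_rows", "kwargs": {"targets": [0, 0, 0, 0, 0, 0, -1, 0, 0, 0, 0, 0, 0, -1, 0, 0, 0, 0, 0, 0, -1, 0, 0, 0, 0, 0, 0, -1, 0, 0, 0, 0, 0, 0, -1]}}

```text
time_s: 11.18
eef_pos: [517.6, 230.2, 137.0]
ee_rot: [-0.0, 0.978, 0.207, 0.001]
force: [-2.4, 0.5, 10.6]
grip_width: 0.246
grip_force: 50.4
```

{"fn": "send_rows", "kwargs": {"targets": [0, 0, 0, 0, 0, 0, -1, 0, 0, 0, 0, 0, 0, -1, 0, 0, 0, 0, 0, 0, -1]}}

```text
time_s: 11.55
eef_pos: [517.6, 230.1, 137.0]
ee_rot: [-0.0, 0.978, 0.207, 0.001]
force: [-2.1, -0.5, 11.5]
grip_width: 0.244
grip_force: 50.4
```

{"fn": "send_rows", "kwargs": {"targets": [0, 0, 0, 0, 0, -0.009, -1, 0, 0, 0, 0, 0, -0.009, -1, 0, 0, 0, 0, 0, 0, -1]}}

```text
time_s: 11.92
eef_pos: [517.3, 230.1, 137.1]
ee_rot: [-0.0, 0.978, 0.207, 0.0]
force: [0.1, -0.8, 4.9]
grip_width: 0.241
grip_force: 50.0
```

{"fn": "send_rows", "kwargs": {"targets": [0, 0, 0, 0, 0, 0, -0.45, 0, 0, 0, 0, 0, 0, -0.3, 0, 0, 0, 0, 0, 0, 0, 0, 0, 0, 0, 0, 0, 0.5, 0, 0, 0, 0, 0, 0, 1]}}

```text
time_s: 12.55
eef_pos: [517.2, 230.0, 136.9]
ee_rot: [0.0, 0.978, 0.207, -0.0]
force: [-0.3, -0.1, 0.2]
grip_width: 0.901
grip_force: 0.0
```

{"fn": "send_rows", "kwargs": {"targets": [0, 0, 0, 0, 0, 0, 1, 0, 0, 0, 0, 0, 0, 1, 0, 0, 0, 0, 0, 0, 1, 0, 0, 0, 0, 0, -0.1, 1, 0, 0, 0, 0, 0, -0.2, 1]}}

```text
time_s: 13.18
eef_pos: [517.1, 230.0, 155.4]
ee_rot: [-0.0, 0.978, 0.207, -0.0]
force: [0.5, 0.7, 0.3]
grip_width: 0.998
grip_force: 0.0
```

{"fn": "send_rows", "kwargs": {"targets": [0, 0, 0, 0, 0, -0.5, 1, 0, 0, 0, 0, 0, -0.8, 1, 0, 0, 0, 0, 0, -0.8, 1, 0, 0, 0, 0, 0, -0.3, 1, 0, 0, 0, 0, 0, 0, 1]}}

```text
time_s: 13.8
eef_pos: [517.5, 230.1, 300.7]
ee_rot: [-0.0, 0.978, 0.207, 0.002]
force: [-0.6, -0.2, -0.4]
grip_width: 1.003
grip_force: 0.0
```

```bash
python3 - <<'E'
from h import *
from rig import eyes,monitor
print(monitor.sense()["force"],monitor.sense()["grip_width"])
c=eyes.capture("scene"); cv2.imwrite("pics/g4.png",crop(c,229,150,66,75,8))
cv2.imwrite("pics/f.png",cv2.resize(cv2.cvtColor(c["img"],cv2.COLOR_RGB2BGR),(800,600)))
E
```

```text
[-0.55119187 -0.2356854  -0.40570139] 1.0029213016841274
```

View pics/g4.png

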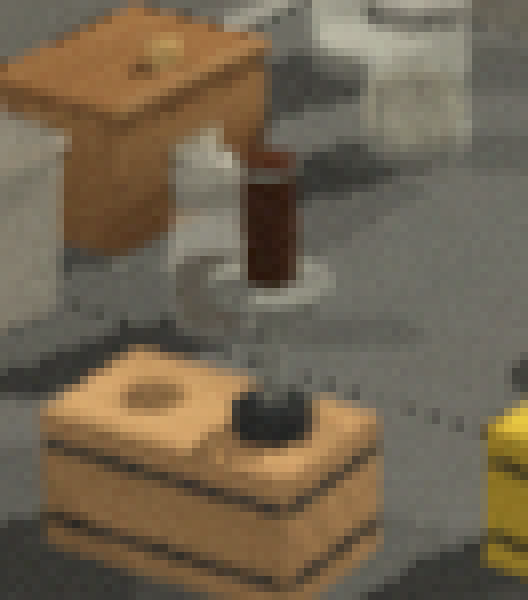

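The crop shows the gauge upright in the narrow hole, with its grip at (270,220), and its stop flat on the mould at (271,420). The gripper is well clear.

```bash
python3 -c "
from rig import job
print(job.finish_job())"
```

```text
the job is handed in; nothing more can be done
None
```

The gauge stands upright in the narrow hole (about 33 mm deep) with its stop flat on the mould, after a hold of about 1.6 s on the bottom at 10–12 N; I handed the job in at about 14 s.

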